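Open the whetstone holder and keep it open

ROBOT

A 7-joint arm with a two-finger parallel gripper is mounted at the origin on the work surface; the furniture and walls round the work are solid. World frame = base frame: x ahead of the robot, y to its left, z up, the work surface at z = 0. Lengths are in m, angles in rad, forces in N, time in s.
With the tool pointing down it reaches from about 0.4 to 0.85 m from the base axis. Payload 10.4 kg.
Tool frame: the origin (TCP) lies midway between the tips of the shut fingers; the grasp point (between the pads) lies 19 mm behind it; z points along the fingers, y is the line along which they close (so a half turn about z gives the same grasp; the last joint's range is limited). The gripper opens to 87 mm and grips with 3 to 60 N. Pads are 19 mm wide; open, the fingers measure 117 mm over their backs; the gripper's body (75 mm by 190 mm) begins 51 mm behind the grasp point.
Start: joints at [1.263, 0.332, -0.065, 1.46, 0.022, 1.35, -0.088], TCP at [0.176, -0.6, 0.223] pointing down, gripper open.
Joint ranges: [-2.6, 2.6], [-0.5, 2.12], [-1.47, 1.34], [0.16, 2.42], [-1.27, 4.41], [0.06, 2.06], [-2.6, 2.6]. Speed limits (rad/s): [2.22, 2.22, 2.79, 2.79, 3.14, 3.14, 3.14].

INTERFACE

Orientations are given as a unit quaternion [x, y, z, w].
In Python, from bench import r gives the robot as it stands.
- The arm moves only by the tool apply_moves, never from a script. Its argument "steps" is a list of rows, each a list of 7 numbers: the turn, a rotation vector about the tool's x, y, z in rad, then the shift along the tool's x, y, z in mm, then the opening, from -1 (shut) to 1 (fully open). In form: [[ax, ay, az, x, y, z, claw], ...]. A call has 1 to 20 rows; each row is the pose to reach, as a shift and turn from the pose commanded when the call began, along the tool's axes at that moment; what a row does not reach only later rows make up. A row lasts 1/12 s, in which the tool goes at most 41.7 mm and 7.16 degrees, less where a joint would pass 70% of its speed; a pose out of reach is approached as far as the arm can. A call with a gripper value outside its range is refused whole. The fingers move at their own pace and stop on an object; "force" is the grip in N (left out, the last holds). Time passes only in rows, so rows that repeat a pose let the fingers close. It gives the time, the measured TCP pose, the force, the opening and the grip force at its end, in the units of the state.
- r.read_state(): the state, without advancing time (a new reading comes with each control period).
- r.camera(name): name is "side" or "top"; returns a dict with "pixels" (400x640x3 uint8, red, green, blue), "z_map" (400x640 float32, m along the optical axis (not along the pixel's ray), 0 where there is no reading), "fovy" (degrees; the focal length in pixels is half the picture's height over the tangent of half this angle, whatever the lens; pixels are square), "cx", "cy" (the principal point, pixels), "position" and "orientation" of the camera in the world. Camera axes: x right, y down, z forward; pixel columns grow to the right and rows downward; lengths in m; the calibration is good to about 2 mm. A picture is of the moment at which its call begins.
- r.close_job(): hands the job in; it is judged then, once.
The state is a dict: "time": time; "joint_positions": joint angles; "joint_vel": joint speeds; "joint_torque": joint torques, N m; "ee_pos": TCP position; "eef_rot": TCP orientation; "ft_force": force on the tool from outside, world axes, zero at the start; "torque": the same for the moment, N m; "width": finger opening in m; "grip_force": force on a finger pad.
Only numpy, scipy, OpenCV 4.12 (cv2) and the standard library are available. Lean on these libraries where they do the work, as an engineer would, in place of code of your own. Each camera call takes 0.05 s, during which the arm holds its last target. There are 200 camera calls.

TASK

Get the whetstone holder ready for its stone: wind the handwheel clockwise by its red crank knob until the screw jaw touches the red stops, then take the spring jaw's black handle, pull the jaw out against its spring until the yellow pointer stands at the red mark, and keep it there. Finish while still holding the handle with the gripper, the jaw steady at the mark: do not let go. Leave the screw jaw at its stops and do not disturb the other things on the table.

Things in the scene. Friction and masses are not known exactly. Their poses are not given: they have to be found in the camera images.
- stone_holder: Whetstone holder, a clamp fixed to the table. Steel base 375 mm long (y from -212 to +162 mm), 150 mm wide (x), top 24 mm up. Origin at table height; x away from the robot, y left along the base (turned up to 0.3 rad either way), z up. Blue gearbox with handwheel at the right end (y = -155 mm), blue end plate 54 mm high at the left end. Only crank knob and jaw handle rise above 97 mm
- handwheel (a joint): Angle of the black handwheel, rad: 112 mm across, upright axis, rim top 90 mm above the table. Grows when wound clockwise seen from above; 4 mm of screw jaw travel per rad (25 mm a turn). Hard limit at 10.0, where the screw jaw touches its stops; starts at 1.5 to 5. Stays where it is left; needs about 3 N at the crank knob
- wheel_centre (a point): Point on the handwheel's axis, 114 mm above the table, the height of crank_grip. Beyond the holder on the right, between it and the table edge, stand a blue bag sealer with its arm raised (about 250 mm high), a white dial scale (181 mm) and a dark bottle (200 mm): pass above them
- crank_grip (a point): Middle of the red crank knob that stands upright on the handwheel, 43 mm from its axis, 22 mm thick, spanning 94 to 132 mm above the table. This point is 114 mm up. The knob revolves freely on its pin, so it can be pinched from above and led round the circle without turning the hand
- screw_jaw (a joint): Travel of the screw jaw (grey block, 146 mm wide, 60 mm high, next to the gearbox) to the left, m. 0 = at the gearbox; 0.040 = touching the two red stop blocks on the base. Moves only with the handwheel
- spring_jaw: Spring jaw: grey block 120 mm wide (x), 40 mm thick (y), top 60 mm up, with a black upright handle on its middle. Axes as stone_holder; origin below its middle at table height. Slides along the holder's y: at rest 25 mm left of the holder's origin, at most 65 mm farther left (+y, away from the gearbox). A spring returns it: about 4 N at rest, 1 N more per 10 mm
- jaw_handle (a point): Middle of the spring jaw's handle: upright black plate 14 mm thick along the slide (y) and 44 mm wide (x), spanning 64 to 104 mm above the table; this point is 85 mm up. Free all round, 50 mm or more from end plate and stops
- jaw_pointer (a point): Tip of the yellow pointer on the spring jaw's near side, moving along the white scale rail, in line with the handle's middle (82 mm nearer the robot in x, same y)
- mark: Red mark clip, 7 mm wide along the rail, fixed on the white rail on the base's near edge. Origin: on the rail, at the clip's middle. Same axes as the holder. The pointer is at the mark when both have the same y in the holder's frame; this takes 30 to 48 mm of pull from rest
- steel_cup: plain steel cup, 81 mm across, 99 mm tall, at the left; a bystander. Origin: centre of its underside
- scrub_brush: wooden scrubbing brush, 154 x 61 x 46 mm, at the back; a bystander. Origin: centre of its underside
- tin: closed food tin with a fruit label, 76 mm across, 58 mm tall, at the back; a bystander. Origin: centre of its underside
- small_bowl: white bowl with a red line, 100 mm across, 45 mm tall, at the left; a bystander. Origin: centre of its underside

How it is judged:
On the way, in this order (a step that is already met when the one before it is completed fails the run):
1. the screw jaw has been wound to touch its red stops (within 1.5 mm) (value of joint screw_jaw above 0.0385 m), for 0.2 s.
2. the gripper holds the spring jaw with the pointer at the mark (within 5 mm) (y of jaw_pointer in the frame of mark between -0.005 and 0.005 m and contact force between the fingers and spring_jaw above 3 N), for 0.3 s.
At the end, for the whole second after the job is handed in: The screw jaw is within 1.5 mm of its stops; the spring jaw's pointer is within 5 mm of the middle of the red mark along the rail, still (under 5 mm/s), and the fingers hold the jaw (over 3 N of contact) through the last second (all of step 2 and value of joint screw_jaw above 0.0385 m and linear speed of spring_jaw below 0.005 m/s); the arm keeps its last pose, push and grip.
It fails at once if the steel cup is moved by more than 25 mm (distance of steel_cup from where it was at the start of the episode above 0.025 m).
It fails at once if the scrub brush is moved by more than 25 mm (distance of scrub_brush from where it was at the start of the episode above 0.025 m).
It fails at once if the tin is moved by more than 25 mm (distance of tin from where it was at the start of the episode above 0.025 m).
It fails at once if the small bowl is moved by more than 25 mm (distance of small_bowl from where it was at the start of the episode above 0.025 m).
It also fails if it takes over 58 s, if anything falls off the work surface, if the arm or the gripper's body presses on something with over 40 N, if the wrist force passes 120 N, or if a joint passes its speed limit or range.

## Working session

There is one attempt and no reset: what is moved stays moved. The work goes in short steps, Python scripts to look and compute and a tool call to move; the robot and the scene stay as the last step left them, time stands still between calls to the robot, and variables do not carry over. Pictures are saved under pics/ and viewed, at most 10 in all, crops included, and the job is handed in when it is done.

Besides the shell and the picture viewer there is one more tool, called after "Call:" as a command line: name --pt "numbers of a row" for each row, then --argument value for the rest. apply_moves: Moves the arm, as the interface text tells. Its arguments: {"type":"object","properties":{"steps":{"type":"array","items":{"type":"array","items":{"type":"number"}}},"force":{"type":"number"}},"required":["steps"]}

```bash
ls; mkdir -p pics; cat > h.py <<'E'
import numpy as np, cv2
from scipy.spatial.transform import Rotation as R
from bench import r
def cloud(c):
    z=c["z_map"]; h,w=z.shape; f=h/2/np.tan(np.radians(c["fovy"])/2)
    u,v=np.meshgrid(np.arange(w),np.arange(h))
    p=np.stack([(u-c["cx"])/f*z,(v-c["cy"])/f*z,z],-1)
    return R.from_quat(c["orientation"]).apply(p.reshape(-1,3)).reshape(h,w,3)+np.array(c["position"])
E
python3 - <<'E'
from h import *
s=r.read_state(); print({k:np.round(v,3) for k,v in s.items()})
for n in("top","side"):
    c=r.camera(n); cv2.imwrite(f"pics/{n}0.png",c["pixels"][...,::-1]); np.save(n+"0.npy",cloud(c)); np.save(n+"p.npy",c["pixels"]); print(n,c["position"],c["orientation"],c["fovy"])
E
```

```text
pics
{'time': np.float64(0.0), 'joint_positions': array([ 1.263,  0.333, -0.065,  1.461,  0.022,  1.35 , -0.088]), 'joint_vel': array([ 0.002,  0.001,  0.001,  0.001, -0.   ,  0.001, -0.   ]), 'joint_torque': array([-0.0000e+00, -6.2326e+01,  2.4000e-02, -3.8990e+01, -6.1000e-02,
        4.0000e-02,  0.0000e+00]), 'ee_pos': array([ 0.175, -0.599,  0.222]), 'eef_rot': array([ 0.99 ,  0.142, -0.   , -0.001]), 'ft_force': array([-0.686, -0.212,  0.16 ]), 'torque': array([ 0.037, -0.019,  0.004]), 'grip_force': np.float64(0.0), 'width': np.float64(0.087)}
top [0.53574534 0.12513108 1.11772691] [-0.70517852  0.70676777 -0.03404637  0.04520424] 56.93377730773885
side [ 0.43564922 -0.64589988  0.53095532] [ 0.84542046 -0.11369323  0.06154912 -0.51821791] 54.626027951920996
```

View pics/top0.png

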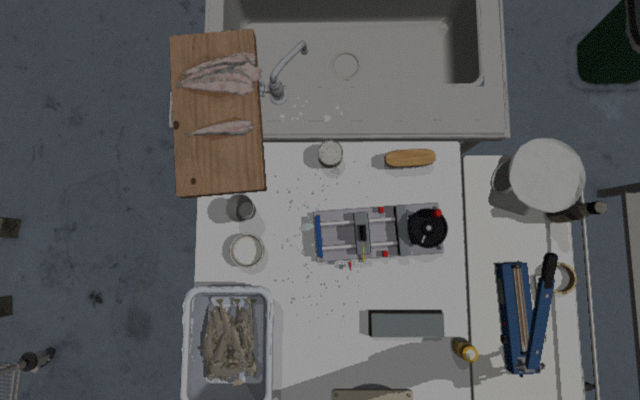

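View pics/side0.png

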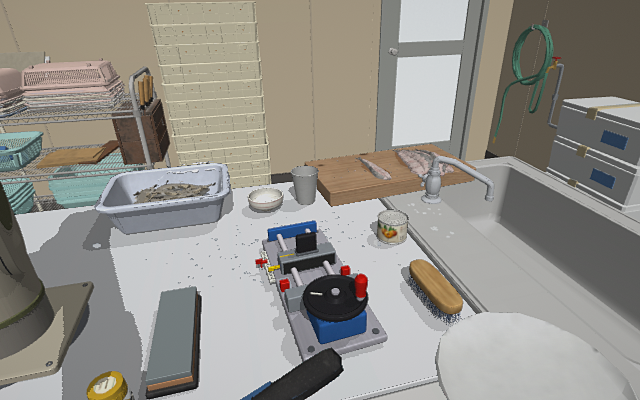

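The top view shows the wheel at (427,228), red knob (438,213), handle (363,233), pointer (362,258) and red mark (350,266). The side view confirms this, with the knob at (361,286) and the handle at (306,243). I'll measure these next.

```bash
cat >> h.py <<'E'
def blobs(P,p,m,lim):
    n,l,s,c=cv2.connectedComponentsWithStats(m.astype(np.uint8))
    for i in range(1,n):
        if s[i,4]>=lim:
            q=P[l==i]; print(np.round(c[i]),s[i,4],"med",np.round(np.median(q,0),4),"min",np.round(q.min(0),3),"max",np.round(q.max(0),3))
E
python3 - <<'E'
from h import *
for n in("top","side"):
    P=np.load(n+"0.npy"); p=np.load(n+"p.npy").astype(int); a,b,c=p[...,0],p[...,1],p[...,2]
    roi=(P[...,0]>.35)&(P[...,0]<.75)&(abs(P[...,1])<.4)&(P[...,2]>.005)&(P[...,2]<.2)
    for nm,m,k in(("red",(a>120)&(b<60)&(c<60),4),("yel",(a>130)&(b>110)&(c<70),3),("blk",(a<50)&(b<50)&(c<50)&(P[...,2]>.062),15),("blue",(c>a+50),30)):
        print(n,nm); blobs(P,p,m&roi,k)
P=np.load("top0.npy")
# wheel: points z 0.08..0.094 ; holder base plate z 0.018..0.03 
Z=P[...,2]; roi=(P[...,0]>.4)&(P[...,0]<.75)&(P[...,1]<.2)&(P[...,1]>-.25)
m=roi&(Z>.08)&(Z<.096)
(blobs(P,None,m,20))
q=P[roi&(Z>.017)][:,:2].astype(np.float32); print(cv2.minAreaRect(q))
m=m&(np.arange(640)[None]>400); print(cv2.minEnclosingCircle(P[m][:,:2].astype(np.float32)))
E
```

```text
top red
[381. 209.] 18 med [ 0.6296 -0.0308  0.0457] min [ 0.624 -0.036  0.042] max [ 0.636 -0.027  0.049]
[438. 212.] 15 med [ 0.6134 -0.1695  0.1327] min [ 0.608 -0.175  0.128] max [ 0.617 -0.166  0.135]
[386. 253.] 16 med [ 0.5028 -0.0407  0.0452] min [ 0.497 -0.045  0.043] max [ 0.509 -0.036  0.049]
[350. 263.] 5 med [0.4736 0.0605 0.0287] min [0.471 0.06  0.025] max [0.477 0.063 0.033]
top yel
[363. 257.] 7 med [0.4907 0.0232 0.0384] min [0.483 0.019 0.025] max [0.497 0.023 0.04 ]
top blk
[505. 181.] 129 med [ 0.7024 -0.3784  0.0726] min [ 0.68  -0.392  0.062] max [ 0.75  -0.366  0.097]
[426. 228.] 1145 med [ 0.5728 -0.1491  0.0866] min [ 0.52  -0.204  0.062] max [ 0.626 -0.096  0.126]
[362. 232.] 109 med [0.5616 0.0311 0.101 ] min [0.54  0.022 0.062] max [0.583 0.039 0.107]
[513. 266.] 16 med [ 0.4671 -0.3928  0.0655] min [ 0.462 -0.4    0.062] max [ 0.47  -0.388  0.072]
[537. 299.] 127 med [ 0.397  -0.3899  0.1793] min [ 0.351 -0.394  0.15 ] max [ 0.447 -0.386  0.2  ]
top blue
[318. 236.] 159 med [0.5517 0.1528 0.0537] min [0.495 0.144 0.048] max [0.609 0.159 0.06 ]
side red
[
[... 641 characters left out ...]
max [0.5   0.024 0.041]
side blk
[305. 242.] 354 med [0.5593 0.0207 0.0863] min [0.537 0.017 0.062] max [0.58  0.03  0.105]
[333. 299.] 2071 med [ 0.5668 -0.1639  0.0867] min [ 0.518 -0.209  0.065] max [ 0.625 -0.098  0.096]
side blue
[291. 230.] 517 med [0.548  0.1454 0.0458] min [0.492 0.031 0.026] max [0.611 0.16  0.103]
[341. 328.] 939 med [ 0.5699 -0.1939  0.0514] min [ 0.532 -0.207  0.027] max [ 0.617 -0.171  0.082]
[427. 229.] 1196 med [ 0.5701 -0.1489  0.0866] min [ 0.518 -0.206  0.08 ] max [ 0.626 -0.096  0.096]
((0.5494059920310974, -0.022714003920555115), (0.17815275490283966, 0.37503260374069214), 4.063819408416748)
((0.5724543333053589, -0.1510191410779953), 0.05589102581143379)
```

Call:
apply_moves --pt "0 0 0 0 0 -35 1" --pt "0 0 0 0 0 -70 1" --pt "0 0 0 0 0 -105 1" --pt "0 0 0 0 0 -140 1" --pt "0 0 0.02 36 -19 -140 1" --pt "0 0 0.05 72 -38 -140 1" --pt "0 0 0.08 108 -58 -140 1" --pt "0 0 0.11 144 -77 -140 1" --pt "0 0 0.14 180 -96 -140 1" --pt "0 0 0.17 216 -115 -140 1" --pt "0 0 0.21 252 -135 -140 1" --pt "0 0 0.21 288 -154 -140 1" --pt "0 0 0.21 324 -173 -140 1" --pt "0 0 0.21 360 -192 -140 1" --pt "0 0 0.21 396 -211 -140 1" --pt "0 0 0.21 432 -230 -140 1" --pt "0 0 0.21 468 -250 -140 1" --pt "0 0 0.21 504 -269 -140 1" --pt "0 0 0.21 539 -288 -140 1" --pt "0 0 0.21 539 -288 -140 1" --force 25

```text
time: 1.77
ee_pos: [0.6157, -0.1634, 0.3605]
eef_rot: [0.999, 0.043, -0.0, -0.003]
ft_force: [0.3, 0.9, -0.0]
width: 0.0869
grip_force: 0.0
```

```bash
python3 - <<'E'
from h import *
P=np.load("top0.npy"); c=np.array([.5724,-.151]); a=.075
d=P[...,:2]-c; X=d@[np.cos(a),np.sin(a)]; Y=d@[-np.sin(a),np.cos(a)]-.155
# height profile along holder y, at |x|<.07
for y in np.arange(-.14,.07,.006):
    m=(abs(Y-y)<.003)&(abs(X)>.035)&(abs(X)<.06); print(round(y,3),np.round(np.percentile(P[m][:,2],[25,50,80]),3))
E
```

```text
-0.14 [0.024 0.085 0.088]
-0.134 [0.025 0.086 0.089]
-0.128 [0.023 0.026 0.088]
-0.122 [0.024 0.027 0.088]
-0.116 [0.025 0.043 0.067]
-0.11 [0.041 0.048 0.059]
-0.104 [0.058 0.06  0.061]
-0.098 [0.058 0.06  0.061]
-0.092 [0.057 0.06  0.061]
-0.086 [0.058 0.059 0.061]
-0.08 [0.058 0.059 0.061]
-0.074 [0.025 0.039 0.054]
-0.068 [0.024 0.026 0.037]
-0.062 [0.024 0.025 0.038]
-0.056 [0.023 0.024 0.037]
-0.05 [0.024 0.025 0.039]
-0.044 [0.023 0.026 0.04 ]
-0.038 [0.024 0.028 0.043]
-0.032 [0.023 0.025 0.04 ]
-0.026 [0.022 0.026 0.039]
-0.02 [0.024 0.025 0.039]
-0.014 [0.023 0.025 0.038]
-0.008 [0.023 0.024 0.038]
-0.002 [0.023 0.024 0.04 ]
0.004 [0.057 0.058 0.059]
0.01 [0.059 0.06  0.061]
0.016 [0.058 0.059 0.061]
0.022 [0.058 0.059 0.061]
0.028 [0.058 0.06  0.062]
0.034 [0.058 0.059 0.061]
0.04 [0.059 0.06  0.061]
0.046 [0.024 0.027 0.054]
0.052 [0.024 0.025 0.039]
0.058 [0.023 0.024 0.039]
0.064 [0.024 0.026 0.038]
```

Call:
apply_moves --pt "0 0 0 0 0 35 1" --pt "0 0 0 0 0 70 1" --pt "0 0 0 0 0 105 1" --pt "0 0 0 0 0 140 1" --pt "0 0 0 0 0 180 1" --pt "0 0 0 0 0 200 1" --pt "0 0 0 0 0 200 1" --pt "0 0 0 0 0 200 1"

```text
time: 2.43
ee_pos: [0.6115, -0.172, 0.1621]
eef_rot: [0.999, 0.037, -0.001, -0.0]
ft_force: [0.3, 0.3, 0.9]
width: 0.0869
grip_force: 0.0
```

```bash
python3 - <<'E'
from h import *
s=r.read_state(); print(s["ee_pos"],R.from_quat(s["eef_rot"]).as_matrix())
c=r.camera("side"); p=c["pixels"][200:360,240:440,::-1]; cv2.imwrite("pics/s1.png",cv2.resize(p,None,fx=3,fy=3))
E
```

```text
[ 0.6114522  -0.17199139  0.1620673 ] [[ 9.97204720e-01  7.46921822e-02 -1.95533706e-03]
 [ 7.46934204e-02 -9.97206383e-01  5.67968841e-04]
 [-1.90745177e-03 -7.12432023e-04 -9.99997927e-01]]
```

View pics/s1.png

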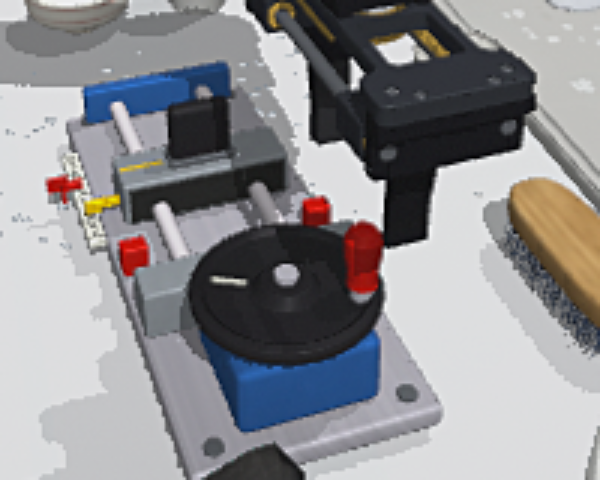

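The open fingers are above and to either side of the knob (crop 363,258) with the body clear, so I'll go down and pinch.

Call:
apply_moves --pt "0 0 0 0 0 25 1" --pt "0 0 0 0 0 50 1" --pt "0 0 0 0 0 62 1" --pt "0 0 0 0 0 62 1" --pt "0 0 0 0 0 62 -0.3" --pt "0 0 0 0 0 62 -1" --pt "0 0 0 0 0 62 -1" --pt "0 0 0 0 0 62 -1" --pt "0 0 0 0 0 62 -1" --pt "0 0 0 0 0 62 -1" --pt "0 0 0 0 0 62 -1" --pt "0 0 0 0 0 62 -1" --force 25

```text
time: 3.48
ee_pos: [0.612, -0.172, 0.1006]
eef_rot: [0.999, 0.037, 0.0, 0.0]
ft_force: [-1.2, -0.5, 0.6]
width: 0.0416
grip_force: 0.0
```

Call:
apply_moves --pt "0 0 0 0 0 0 -1" --pt "0 0 0 0 0 0 -1" --pt "0 0 0 0 0 0 -1" --pt "0 0 0 0 0 0 -1" --pt "0 0 0 0 0 0 -1" --pt "0 0 0 0 0 0 -1"

```text
time: 3.98
ee_pos: [0.612, -0.1715, 0.1005]
eef_rot: [0.999, 0.038, -0.0, -0.0]
ft_force: [-1.4, 2.8, 1.0]
width: 0.0201
grip_force: 25.0
```

```bash
python3 - <<'E'
from h import *
s=r.read_state(); print({k:np.round(s[k],4) for k in("ee_pos","width","grip_force","ft_force")})
c=np.array([.5724,-.151])
d=s["ee_pos"][:2]-c; M=R.from_quat(s["eef_rot"]).as_matrix()
t=d@M[:2,:2]; ph=np.arctan2(t[1],t[0]); print("tool-frame offset mm",t*1e3,np.hypot(*t),ph)
# clockwise from above: tool z down => angle in tool frame increases
for k in range(1,43):
    a=ph+.2*k; print(k,np.round(43*np.array([np.cos(a)-np.cos(ph),np.sin(a)-np.sin(ph)]),1))
E
```

```text
{'ee_pos': array([ 0.612 , -0.1715,  0.1005]), 'width': np.float64(0.0201), 'grip_force': np.float64(25.0001), 'ft_force': array([-1.3529,  2.7715,  0.9545])}
tool-frame offset mm [37.90659478 23.40434126] 0.044549670232497084 0.5531309343005172
1 [-5.2  6.8]
2 [-11.7  12.5]
3 [-19.1  16.7]
4 [-27.3  19.4]
5 [-35.8  20.4]
6 [-44.4  19.7]
7 [-52.6  17.3]
8 [-60.2  13.3]
9 [-66.9   7.9]
10 [-72.4   1.3]
11 [-76.4  -6.3]
12 [-78.8 -14.5]
13 [-79.6 -23.1]
14 [-78.6 -31.6]
15 [-76.  -39.8]
16 [-71.8 -47.3]
17 [-66.2 -53.8]
18 [-59.4 -59. ]
19 [-51.7 -62.8]
20 [-43.4 -65. ]
21 [-34.8 -65.6]
22 [-26.3 -64.4]
23 [-18.2 -61.5]
24 [-10.9 -57.1]
25 [ -4.5 -51.3]
26 [  0.5 -44.3]
27 [  4.1 -36.5]
28 [  6.  -28.2]
29 [  6.3 -19.6]
30 [  4.9 -11.1]
31 [ 1.8 -3.1]
32 [-2.9  4.1]
33 [-8.9 10.3]
34 [-15.9  15.1]
35 [-23.8  18.5]
36 [-32.3  20.2]
37 [-40.8  20.2]
38 [-49.3  18.5]
39 [-57.2  15.2]
40 [-64.3  10.3]
41 [-70.2   4.2]
42 [-74.9  -3.1]
```

Call:
apply_moves --pt "0 0 0 -5.2 6.8 0 -1" --pt "0 0 0 -11.7 12.5 0 -1" --pt "0 0 0 -19.1 16.7 0 -1" --pt "0 0 0 -27.3 19.4 0 -1" --pt "0 0 0 -35.8 20.4 0 -1" --pt "0 0 0 -44.4 19.7 0 -1" --pt "0 0 0 -52.6 17.3 0 -1" --pt "0 0 0 -60.2 13.3 0 -1" --pt "0 0 0 -60.2 13.3 0 -1" --force 30

```text
time: 4.73
ee_pos: [0.551, -0.1894, 0.1005]
eef_rot: [0.999, 0.037, -0.001, 0.0]
ft_force: [-1.9, 3.2, -0.4]
width: 0.0203
grip_force: 30.0
```

Call:
apply_moves --pt "0 0 0 -6.7 -5.4 0 -1" --pt "0 0 0 -12.2 -12 0 -1" --pt "0 0 0 -16.2 -19.6 0 -1" --pt "0 0 0 -18.6 -27.8 0 -1" --pt "0 0 0 -19.4 -36.4 0 -1" --pt "0 0 0 -18.4 -44.9 0 -1" --pt "0 0 0 -15.8 -53.1 0 -1" --pt "0 0 0 -11.6 -60.6 0 -1" --pt "0 0 0 -6 -67.1 0 -1" --pt "0 0 0 0.8 -72.3 0 -1" --pt "0 0 0 8.5 -76.1 0 -1" --pt "0 0 0 16.8 -78.3 0 -1" --pt "0 0 0 25.4 -78.9 0 -1" --pt "0 0 0 33.9 -77.7 0 -1" --pt "0 0 0 42 -74.8 0 -1" --pt "0 0 0 49.3 -70.4 0 -1" --pt "0 0 0 55.7 -64.6 0 -1" --pt "0 0 0 60.7 -57.6 0 -1" --pt "0 0 0 60.7 -57.6 0 -1"

```text
time: 6.32
ee_pos: [0.6091, -0.1284, 0.1005]
eef_rot: [0.999, 0.037, -0.001, 0.0]
ft_force: [-2.6, -5.8, 2.2]
width: 0.0202
grip_force: 30.0
```

```bash
python3 - <<'E'
from h import *
s=r.read_state(); print({k:np.round(s[k],4) for k in("ee_pos","width","grip_force","ft_force")})
c=r.camera("side"); p=c["pixels"]; cv2.imwrite("pics/s2.png",cv2.resize(p[200:360,220:420,::-1],None,fx=3,fy=3))
P=cloud(c); d=P[...,:2]-[.5724,-.151]; a=.075; X=d@[np.cos(a),np.sin(a)]; Y=d@[-np.sin(a),np.cos(a)]-.155
for y in np.arange(-.1,-.03,.004):
    m=(abs(Y-y)<.002)&(X<-.04)&(X>-.078)&(P[...,2]<.08); print(round(y,3),m.sum(),np.round(np.percentile(P[m][:,2],[50,80,95]),3) if m.any() else '')
E
```

```text
{'ee_pos': array([ 0.6091, -0.1284,  0.1005]), 'width': np.float64(0.0202), 'grip_force': np.float64(30.0002), 'ft_force': array([-2.611 , -5.7503,  2.1528])}
-0.1 32 [0.024 0.025 0.026]
-0.096 31 [0.024 0.025 0.026]
-0.092 42 [0.024 0.025 0.025]
-0.088 191 [0.042 0.053 0.058]
-0.084 121 [0.045 0.059 0.06 ]
-0.08 38 [0.059 0.06  0.062]
-0.076 32 [0.059 0.06  0.061]
-0.072 43 [0.059 0.06  0.062]
-0.068 33 [0.058 0.06  0.061]
-0.064 40 [0.06  0.061 0.061]
-0.06 25 [0.059 0.06  0.06 ]
-0.056 9 [0.02  0.024 0.045]
-0.052 8 [0.008 0.02  0.023]
-0.048 12 [0.011 0.028 0.038]
-0.044 22 [0.029 0.042 0.047]
-0.04 24 [0.043 0.047 0.047]
-0.036 17 [0.046 0.047 0.047]
-0.032 12 [0.007 0.023 0.034]
```

View pics/s2.png

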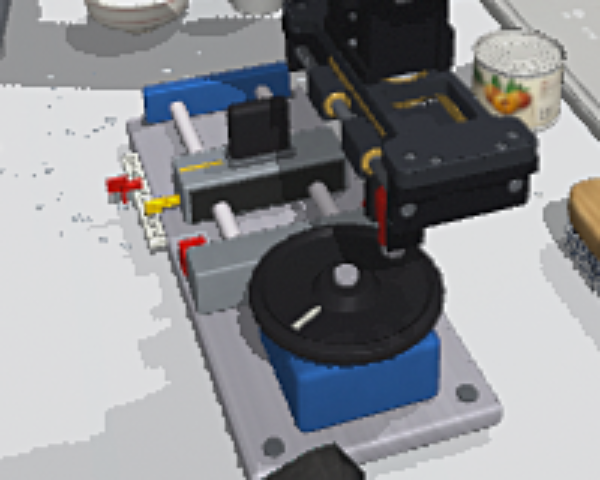

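The screw jaw has about 10 mm left before the red stop (crop 185,255), roughly 2.5 rad, and the knob is still gripped. I'll keep winding.

Call:
apply_moves --pt "0 0 0 3.6 7.8 0 -1" --pt "0 0 0 5.5 16.1 0 -1" --pt "0 0 0 5.8 24.7 0 -1" --pt "0 0 0 4.4 33.2 0 -1" --pt "0 0 0 1.3 41.2 0 -1" --pt "0 0 0 -3.4 48.4 0 -1" --pt "0 0 0 -9.4 54.6 0 -1" --pt "0 0 0 -16.4 59.4 0 -1" --pt "0 0 0 -16.4 59.4 0 -1"

```text
time: 7.12
ee_pos: [0.5955, -0.1894, 0.1005]
eef_rot: [0.999, 0.037, -0.001, 0.0]
ft_force: [-4.9, 1.4, 0.0]
width: 0.0205
grip_force: 30.0
```

Call:
apply_moves --pt "0 0 0 -4 1.9 0 -1" --pt "0 0 0 -7.9 3.4 0 -1" --pt "0 0 0 -12.1 4.5 0 -1" --pt "0 0 0 -16.4 5.1 0 -1" --pt "0 0 0 -16.4 5.1 0 -1"

```text
time: 7.53
ee_pos: [0.5803, -0.195, 0.1005]
eef_rot: [0.999, 0.037, -0.0, 0.0]
ft_force: [-0.5, 1.1, -0.4]
width: 0.0205
grip_force: 30.0
```

Call:
apply_moves --pt "0 0 0 -4.3 0.2 0 -1" --pt "0 0 0 -8.5 0 0 -1" --pt "0 0 0 -8.5 0 0 -1"

```text
time: 7.78
ee_pos: [0.572, -0.1956, 0.1006]
eef_rot: [0.999, 0.037, -0.0, 0.0]
ft_force: [-0.3, 0.0, -2.1]
width: 0.0205
grip_force: 30.0
```

Call:
apply_moves --pt "0 0 0 -4.3 -0.6 0 -1" --pt "0 0 0 -8.5 -1.7 0 -1" --pt "0 0 0 -8.5 -1.7 0 -1"

```text
time: 8.03
ee_pos: [0.5633, -0.1944, 0.1006]
eef_rot: [0.999, 0.037, -0.0, 0.0]
ft_force: [-0.6, 0.2, -2.6]
width: 0.0205
grip_force: 30.0
```

Call:
apply_moves --pt "0 0 0 -4 -1.5 0 -1" --pt "0 0 0 -7.9 -3.3 0 -1" --pt "0 0 0 -7.9 -3.3 0 -1"

```text
time: 8.28
ee_pos: [0.5552, -0.1915, 0.1005]
eef_rot: [0.999, 0.037, -0.0, 0.0]
ft_force: [-1.3, -1.4, -1.8]
width: 0.0206
grip_force: 30.0
```

```bash
python3 - <<'E'
from h import *
s=r.read_state(); print({k:np.round(s[k],4) for k in("ee_pos","width","grip_force","ft_force")})
c=r.camera("side"); p=c["pixels"]; cv2.imwrite("pics/s3.png",cv2.resize(p[200:360,220:420,::-1],None,fx=3,fy=3))
P=cloud(c); d=P[...,:2]-[.5724,-.151]; a=.075; X=d@[np.cos(a),np.sin(a)]; Y=d@[-np.sin(a),np.cos(a)]-.155
for y in np.arange(-.09,-.03,.004):
    m=(abs(Y-y)<.002)&(X<-.04)&(X>-.078)&(P[...,2]<.08); print(round(y,3),m.sum(),np.round(np.percentile(P[m][:,2],[50,80,95]),3) if m.any() else '')
E
```

```text
{'ee_pos': array([ 0.5552, -0.1915,  0.1005]), 'width': np.float64(0.0206), 'grip_force': np.float64(29.9996), 'ft_force': array([-1.2593, -1.3594, -1.8461])}
-0.09 33 [0.024 0.025 0.025]
-0.086 36 [0.024 0.025 0.026]
-0.082 26 [0.024 0.025 0.026]
-0.078 158 [0.041 0.053 0.058]
-0.074 152 [0.041 0.058 0.06 ]
-0.07 45 [0.059 0.06  0.062]
-0.066 29 [0.059 0.06  0.061]
-0.062 36 [0.06  0.061 0.061]
-0.058 34 [0.059 0.06  0.06 ]
-0.054 35 [0.059 0.06  0.061]
-0.05 32 [0.059 0.06  0.061]
-0.046 10 [0.024 0.033 0.049]
-0.042 14 [0.02  0.04  0.045]
-0.038 12 [0.012 0.032 0.04 ]
-0.034 12 [0.008 0.021 0.033]
```

View pics/s3.png

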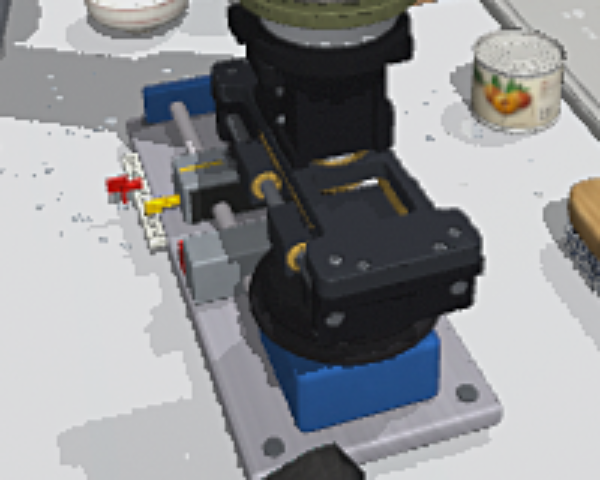

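The jaw is almost at the red stop, with only a sliver of red left at crop (182,255). I'll feel for the stop now.

Call:
apply_moves --pt "0 0 0 -3.7 -2.3 0 -1" --pt "0 0 0 -7.1 -4.9 0 -1" --pt "0 0 0 -7.1 -4.9 0 -1"

```text
time: 8.58
ee_pos: [0.5515, -0.1897, 0.101]
eef_rot: [0.999, 0.037, 0.004, 0.002]
ft_force: [21.0, -12.2, -16.7]
width: 0.0205
grip_force: 30.0
```

Call:
apply_moves --pt "0 0 0 -3 -3 0 -1" --pt "0 0 0 -5.9 -6.1 0 -1" --pt "0 0 0 -5.9 -6.1 0 -1"

```text
time: 8.83
ee_pos: [0.5444, -0.1897, 0.1011]
eef_rot: [0.999, 0.034, 0.004, 0.005]
ft_force: [19.7, -28.8, -19.4]
width: 0.0205
grip_force: 30.0
```

Call:
apply_moves --pt "0 0 0 3 4 0 -1" --pt "0 0 0 6 8 0 -1" --pt "0 0 0 6 8 0 -1" --pt "0 0 0 6 8 0 -1"

```text
time: 9.17
ee_pos: [0.5479, -0.1918, 0.1008]
eef_rot: [0.999, 0.036, -0.001, 0.001]
ft_force: [-1.6, -9.9, 0.7]
width: 0.0202
grip_force: 30.0
```

Call:
apply_moves --pt "0 0 0 0 1 0 0" --pt "0 0 0 0 1 0 0" --pt "0 0 0 0 1 0 0.3" --pt "0 0 0 0 1 0 0.3" --pt "0 0 0 0 1 0 0.3" --pt "0 0 0 0 1 0 0.3" --pt "0 0 0 0 1 0 0.3" --pt "0 0 0 0 1 -20 0.3" --pt "0 0 0 0 1 -50 0.3" --pt "0 0 0 0 1 -80 0.3" --pt "0 0 0 0 1 -80 0.3" --pt "0 0 0 0 1 -80 0.3"

```text
time: 10.17
ee_pos: [0.55, -0.1902, 0.1824]
eef_rot: [0.999, 0.037, 0.002, 0.001]
ft_force: [0.2, 0.3, -0.5]
width: 0.0564
grip_force: 0.0
```

```bash
python3 - <<'E'
from h import *
s=r.read_state(); print({k:np.round(s[k],4) for k in("ee_pos","width","grip_force","ft_force")}); M=R.from_quat(s["eef_rot"]).as_matrix()
c=r.camera("side"); p=c["pixels"]; cv2.imwrite("pics/s4.png",cv2.resize(p[200:360,220:420,::-1],None,fx=3,fy=3))
P=cloud(c); d=P[...,:2]-[.5724,-.151]; a=.075; X=d@[np.cos(a),np.sin(a)]; Y=d@[-np.sin(a),np.cos(a)]-.155
for y in np.arange(-.08,-.03,.004):
    m=(abs(Y-y)<.002)&(X<-.04)&(X>-.078)&(P[...,2]<.08); print(round(y,3),m.sum(),np.round(np.percentile(P[m][:,2],[50,80,95]),3) if m.any() else '')
for h in((.560,.0285),): print("move to handle tool mm",(np.array(h)-s["ee_pos"][:2])@M[:2,:2]*1e3)
E
```

```text
{'ee_pos': array([ 0.55  , -0.1902,  0.1824]), 'width': np.float64(0.0564), 'grip_force': np.float64(0.0), 'ft_force': array([ 0.248 ,  0.2821, -0.4543])}
-0.08 43 [0.024 0.026 0.054]
-0.076 259 [0.043 0.054 0.06 ]
-0.072 51 [0.059 0.06  0.061]
-0.068 37 [0.059 0.06  0.061]
-0.064 32 [0.059 0.06  0.061]
-0.06 33 [0.059 0.06  0.061]
-0.056 40 [0.059 0.06  0.061]
-0.052 33 [0.059 0.06  0.061]
-0.048 20 [0.024 0.059 0.059]
-0.044 13 [0.022 0.033 0.046]
-0.04 11 [0.024 0.038 0.044]
-0.036 11 [-0.001  0.025  0.037]
-0.032 10 [0.007 0.018 0.022]
move to handle tool mm [  26.30296681 -217.2930089 ]
```

View pics/s4.png

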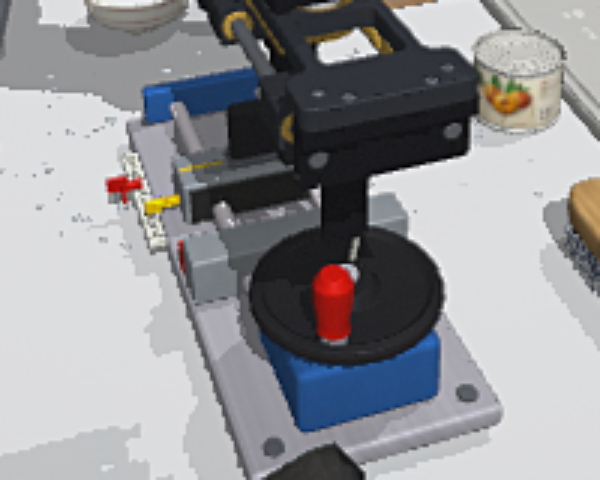

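The knob is released at crop (332,300), the screw jaw is against the red stop and the tool is clear. On to the handle.

Call:
apply_moves --pt "0 0 0 3 -30 -10 0.3" --pt "0 0 0 8 -62 -10 0.3" --pt "0 0 0 12 -95 -10 0.3" --pt "0 0 0 16 -128 -10 0.3" --pt "0 0 0 20 -160 -10 0.3" --pt "0 0 0 24 -192 -10 0.3" --pt "0 0 0 26 -217 -10 0.3" --pt "0 0 0 26 -217 -10 0.3" --pt "0 0 0 26 -217 10 0.3" --pt "0 0 0 26 -217 40 0.3" --pt "0 0 0 26 -217 60 0.3" --pt "0 0 0 26 -217 60 0.3" --pt "0 0 0 26 -217 60 0.3"

```text
time: 11.3
ee_pos: [0.5576, 0.028, 0.1193]
eef_rot: [0.999, 0.037, -0.002, -0.0]
ft_force: [0.3, 0.5, 0.7]
width: 0.0561
grip_force: 0.0
```

```bash
python3 - <<'E'
from h import *
s=r.read_state(); print({k:np.round(s[k],4) for k in("ee_pos","width","grip_force","ft_force")})
c=r.camera("side"); p=c["pixels"]; cv2.imwrite("pics/s5.png",cv2.resize(p[180:340,210:410,::-1],None,fx=3,fy=3))
E
```

```text
{'ee_pos': array([0.5576, 0.028 , 0.1193]), 'width': np.float64(0.0561), 'grip_force': np.float64(0.0), 'ft_force': array([0.3315, 0.4735, 0.7167])}
```

View pics/s5.png

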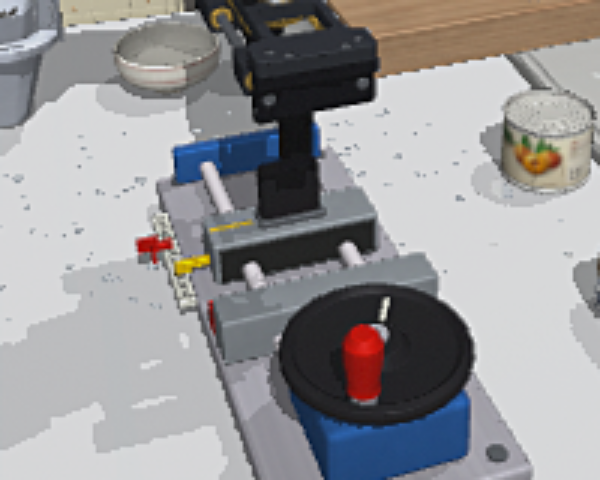

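The fingers straddle the black handle (crop 290,190). I'll descend and grip.

Call:
apply_moves --pt "0 0 0 0 0 20 0.3" --pt "0 0 0 0 0 40 0.3" --pt "0 0 0 0 0 49 0.3" --pt "0 0 0 0 0 49 0.3" --pt "0 0 0 0 0 49 -1" --pt "0 0 0 0 0 49 -1" --pt "0 0 0 0 0 49 -1" --pt "0 0 0 0 0 49 -1" --pt "0 0 0 0 0 49 -1" --pt "0 0 0 0 0 49 -1" --pt "0 0 0 0 0 49 -1" --pt "0 0 0 0 0 49 -1" --pt "0 0 0 0 0 49 -1" --pt "0 0 0 0 0 49 -1" --force 35

```text
time: 12.52
ee_pos: [0.5588, 0.0274, 0.0717]
eef_rot: [0.999, 0.037, 0.0, 0.001]
ft_force: [0.3, -4.9, 2.9]
width: 0.0134
grip_force: 35.0
```

Call:
apply_moves --pt "0 0 0 0 -5 0 -1" --pt "0 0 0 0 -10 0 -1" --pt "0 0 0 0 -15 0 -1" --pt "0 0 0 0 -20 0 -1" --pt "0 0 0 0 -25 0 -1" --pt "0 0 0 0 -29 0 -1" --pt "0 0 0 0 -32 0 -1" --pt "0 0 0 0 -32 0 -1" --pt "0 0 0 0 -32 0 -1"

```text
time: 13.27
ee_pos: [0.5565, 0.0591, 0.0717]
eef_rot: [0.999, 0.037, 0.0, 0.001]
ft_force: [0.7, -7.3, 2.9]
width: 0.0138
grip_force: 35.0
```

```bash
cat > m.py <<'E'
from h import *
import sys
s=r.read_state(); print({k:np.round(s[k],4) for k in("ee_pos","width","grip_force","ft_force")})
a=.075
for n in("side","top"):
    c=r.camera(n); p=c["pixels"].astype(int); P=cloud(c); A,B,C=p[...,0],p[...,1],p[...,2]
    d=P[...,:2]-[.5724,-.151]; X=d@[np.cos(a),np.sin(a)]; Y=d@[-np.sin(a),np.cos(a)]-.155
    roi=(X<-.06)&(X>-.13)&(Y>0)&(Y<.12)&(P[...,2]>.008)&(P[...,2]<.08)
    for nm,m in(("red",(A>100)&(B<.45*A)&(C<.45*A)),("yel",(A>110)&(B>.7*A)&(C<.5*A))):
        m=m&roi; y=Y[m]*1e3
        if m.any(): print(n,nm,m.sum(),"y min/med/max",np.round([y.min(),np.median(y),y.max()],1),"x",np.round([X[m].min(),X[m].max()],3),"z",np.round(np.median(P[m][:,2]),3),"tip y",np.round(y[X[m]<X[m].min()+.006].mean(),1))
    q=c["pixels"][...,::-1]; u=q[235:285,240:300] if n=="side" else q[235:285,325:385]
    cv2.imwrite(f"pics/{n}{sys.argv[1]}.png",cv2.resize(u,None,fx=8,fy=8,interpolation=cv2.INTER_CUBIC))
E
python3 m.py a; python3 -c "
import cv2;cv2.imwrite('pics/m1.png',cv2.resize(cv2.hconcat([cv2.imread('pics/sidea.png'),cv2.imread('pics/topa.png')]),(800,333)))"
```

```text
{'ee_pos': array([0.5565, 0.0591, 0.0717]), 'width': np.float64(0.0138), 'grip_force': np.float64(34.9988), 'ft_force': array([ 0.7484, -7.3284,  2.9309])}
side red 41 y min/med/max [59.7 62.  65.5] x [-0.102 -0.083] z 0.031 tip y 62.9
side yel 38 y min/med/max [50.9 53.7 57.1] x [-0.082 -0.06 ] z 0.037 tip y 54.9
```

View pics/m1.png

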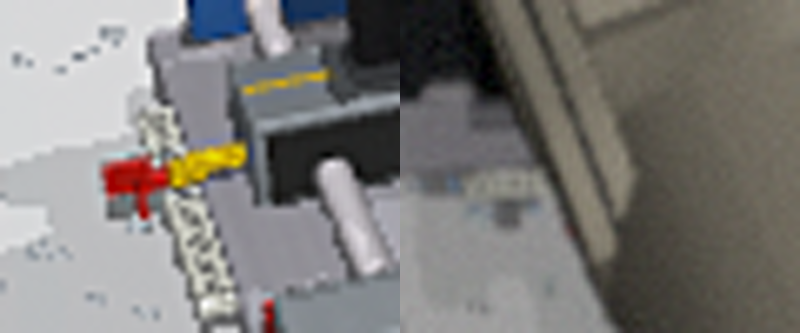

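Left crop: the yellow pointer (205,165) is still slightly to the right of the red clip (140,180). Both measurements put the remaining distance at 7 to 8 mm.

Call:
apply_moves --pt "0 0 0 0 -3 0 -1" --pt "0 0 0 0 -6 0 -1" --pt "0 0 0 0 -7.5 0 -1" --pt "0 0 0 0 -7.5 0 -1" --pt "0 0 0 0 -7.5 0 -1" --pt "0 0 0 0 -7.5 0 -1"

```text
time: 13.87
ee_pos: [0.556, 0.0661, 0.0717]
eef_rot: [0.999, 0.037, 0.0, 0.001]
ft_force: [-0.2, -6.1, 2.7]
width: 0.014
grip_force: 35.0
```

```bash
python3 m.py b; python3 -c "
import cv2;cv2.imwrite('pics/m2.png',cv2.imread('pics/sideb.png'))"
```

```text
{'ee_pos': array([0.556 , 0.0661, 0.0717]), 'width': np.float64(0.014), 'grip_force': np.float64(34.9992), 'ft_force': array([-0.1513, -6.1179,  2.685 ])}
side red 45 y min/med/max [59.1 62.2 65.7] x [-0.101 -0.08 ] z 0.03 tip y 63.3
side yel 39 y min/med/max [58.4 61.4 65.6] x [-0.081 -0.061] z 0.037 tip y 62.2
```

View pics/m2.png

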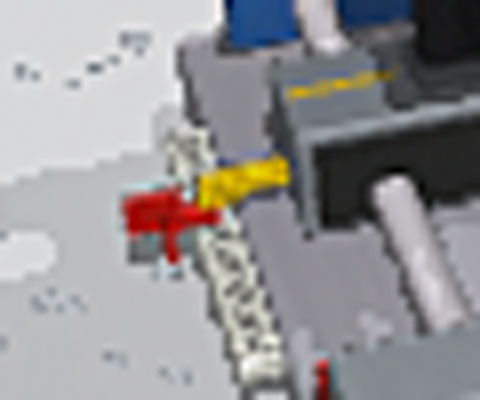

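The pointer (crop 240,185) lines up with the red clip (165,220) to within about 1 mm. I'll let it settle, then hand in.

Call:
apply_moves --pt "0 0 0 0 0 0 -1" --pt "0 0 0 0 0 0 -1" --pt "0 0 0 0 0 0 -1" --pt "0 0 0 0 0 0 -1" --pt "0 0 0 0 0 0 -1" --pt "0 0 0 0 0 0 -1"

```text
time: 14.47
ee_pos: [0.5561, 0.066, 0.0717]
eef_rot: [0.999, 0.037, 0.0, 0.001]
ft_force: [1.1, -7.0, 3.3]
width: 0.0135
grip_force: 35.0
```

```bash
python3 -c "
from bench import r
print(r.close_job())"
```

```text
the job is handed in; nothing more can be done
None
```

I handed the job in at about 14.5 s, with no verdict returned: the screw jaw is wound to its red stops, and the gripper still holds the spring jaw (35 N grip) with the pointer about 1 mm from the red mark.

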